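# Clip the rolling rod into its spring holder

### The arm

A 7-joint arm with a two-finger parallel gripper is mounted at the origin on the work surface. World frame = base frame: x ahead of the robot, y to its left, z up, the work surface at z = 0. Lengths are in mm, angles in degrees, forces in N, time in s.
With the tool pointing down it reaches from about 350 to 900 mm from the base axis. Payload 19.9 kg.
Tool frame: the origin (TCP) lies on the centre line of the jaws, within the pads' length; the fingertips stand 11 mm ahead of it and the grasp point (between the pads) lies 8 mm behind it; x points along the fingers, z is the direction in which the jaws open and shut, and the axes are right-handed (so a half turn about x gives the same grasp; the last joint's range is limited). The gripper opens to 94 mm and grips with 3 to 60 N. Pads are 16 mm wide; open, the fingers measure 119 mm over their backs; the gripper's body (75 mm by 177 mm) begins 78 mm behind the grasp point.
Start: joints at [-77.951, 23.915, -0.59, 92.452, 0.269, 63.638, -3.037], TCP at [155.708, 605.273, 216.425] pointing down, gripper open.
Joint ranges: [-161.28, 161.28], [-22.2, 115.67], [-73.04, 71.86], [3.21, 147.25], [-68.34, 248.33], [10.77, 114.83], [-161.83, 161.83]. Speed limits (degrees/s): [108.29, 108.29, 136.94, 136.94, 172.46, 172.46, 172.46].

### API

Orientations are given as a 3x3 rotation matrix whose columns are the frame's x, y, z axes.
In Python, from bench import * gives the robot as it stands.
- The arm moves only by the shell command python3 -m jog 'ROWS' [OPENING] [FORCE]. ROWS is JSON, a list of rows, each a list of 6 numbers: the shift along the tool's x, y, z in m, then the turn, a rotation vector about the tool's x, y, z in rad. In form: [[x, y, z, rx, ry, rz], ...]. A call has exactly 5 rows; each row shifts and turns the commanded pose from where the row before left it, along the tool's axes as they then stand; what a row does not reach is not made up. A row lasts 1/10 s, in which the tool goes at most 50 mm and 8.59 degrees, less where a joint would pass 70% of its speed; a pose out of reach is approached as far as the arm can. A call is refused whole if a number of a shift passes 0.05 or a number of a turn 0.15, either way. A call with a gripper value outside its range is refused whole. OPENING is the opening in per cent of the stroke, from 0 (shut) to 100 (fully open), set as the call begins (- or left out, the last holds). The fingers move at their own pace and stop on an object; FORCE is the grip in N (left out, the last holds). Time passes only in rows, so rows that do not move let the fingers close, or fill a call up. It gives the time, the measured TCP pose, the force and the opening at its end, in the units of the state.
- read_state(): the state, without advancing time (a new reading comes with each control period).
- read_camera(name): name is "scene" or "top" or "wrist"; returns the picture (480x640x3 uint8, red, green, blue); there is no depth.
- get_calibration(name): a dict with "K" (3x3 intrinsics, pixels), "view" (4x4, takes a point from world to camera coordinates). Camera axes: x right, y up, looking along -z (the intrinsics and any distortion apply to the point x, -y, -z); pixel columns grow to the right and rows downward; lengths in mm; the calibration is good to about 2 mm. A picture is of the moment at which its call begins: read the wrist's pose just before it. get_calibration takes no time and is no camera call; for the wrist camera it gives the pose at the moment of the call.
- job_done(): hands the job in, once; it reports no verdict.
Trained networks look in the newest picture that a camera, given by its name, has taken for a name from the list of things; names that differ only in an ending like _2 or _b are one class to them, and where a whole thing is asked for, a point or a joint stands for the part that bears it (a point fixed in the world has none). Each returns a list of dicts, best first, with "score" (0 to 1); they miss things now and then, are a little off and sometimes report something else, mostly with a low value. They report only what shows in the picture. A call takes as long as a camera call. They do not tell look-alikes from the thing itself.
- boxes_of(camera, thing): "bbox" ([centre column, centre row, width, height] as shares, 0 to 1, of the picture: columns of its width, rows of its height, round what is visible of it).
- pinpoint(camera, thing): "position" ([row, column] as shares, 0 to 1, of the picture: columns of its width, rows of its height: a listed point, or the origin of a listed thing).
The state is a dict: "clock": time; "joint_positions": joint angles; "joint_vel": joint speeds; "joint_torque": joint torques, N m; "ee_pos": TCP position; "tool_rot": TCP orientation; "contact_force": force on the tool from outside, world axes, zero at the start; "wrist_torque": the same for the moment, N m; "grip_width": finger opening in mm.
Only numpy, scipy, OpenCV 4.12 (cv2) and the standard library are available. Lean on these libraries where they do the work, as an engineer would, in place of code of your own. Each camera call takes 0.05 s, during which the arm holds its last target. There are 200 camera calls.

### The job

Three steel rods lie on the sugar workshop's mat; pick up the one that is both long and thick and put it away in the spring-clip holder. Lay it level over the two forks, roughly centred lengthways, and press it straight down with the gripper (do not drop it in) past the sprung jaw, until it sits fully home in the forks and the jaw has closed over it; then let go.

Things in the scene. Friction and masses are not known exactly. Their poses are not given: they have to be found in the camera images.
- long_thick_rod_center (a point): Centre of the rod to put away: plain round steel, 210 mm long, 22 mm thick, about 0.2 kg, lying (it can roll) on a flat orange mat with a red edge, top 3 mm above the table, so the centre is 14 mm up. x runs along the rod, either way. Beside it, 35 mm or more apart, lie two wrong rods in any order: one as long but 12 mm thick, one as thick but 110 mm long.
- clip_seat (a point): Centre of the rod when home in the holder, 60 mm above the table, midway between the forks. x runs along the seated rod, z up, y away from the jaw. The forks' floor is 49 mm up; fixed cheeks stand at y = +17 mm, flaring out from 18 mm above the seat's centre up to 40 mm, and a low ramp at y = -17 mm. Between the jaw's hooks the fingers holding the rod have 72 mm of free length, down to the base.
- clip: The holder, fixed to the table; origin under its middle, axes as the seat's. Aluminium base 150 (x) x 100 mm, 12 mm high; two white forks, open at the top, 12 mm thick, at x = -57 and +57 mm; just inside them, at x = -42 and +42 mm, two dark steel hooked fingers 12 mm thick, rising from the -y side to 111 mm above the table, which are one jaw.
- jaw (a joint): Opening of the jaw (rad): 0 closed, up to 0.6 as its two hooks swing to -y; hinged low along x, sprung shut. The hooks slope in and down to tips 16 mm above the seat's centre, 16 mm short of the cheeks. The 22 mm rod coming straight down on them opens the jaw to about 0.25, needing 8 to 13 N down, more than its weight; then the jaw swings back over it to under 0.04.
There are look-alikes about, which are no part of the job. What is shaped like the part that bears long_thick_rod_center but yellow is not meant.

How it is judged (in metres and radians):
On the way:
1. the rod, touched by the fingers, has pushed the jaw open (more than 0.06 rad) from above (value of joint jaw above 0.06 rad and z of long_thick_rod_center in the frame of clip_seat above 0.004 m and contact force between the fingers and long_thick_rod above 0.5 N), for 0.04 s.
At the end, for the whole second after the job is handed in: The long thick rod lies at rest in the forks: its centre within 20 mm of the seat lengthways, 10 mm across and 6 mm in height, its axis within 0.15 rad of the holder's, and the jaw closed over it (less than 0.06 rad) (x of long_thick_rod_center in the frame of clip_seat between -0.02 and 0.02 m and y of long_thick_rod_center in the frame of clip_seat between -0.01 and 0.01 m and z of long_thick_rod_center in the frame of clip_seat between -0.006 and 0.006 m and angle between the x axis of long_thick_rod_center and the x axis of clip_seat, either way round below 0.15 rad and value of joint jaw below 0.06 rad and linear speed of long_thick_rod below 0.02 m/s); the robot touches nothing.
It also fails if it takes over 42 s, if anything falls off the work surface, if the arm or the gripper's body presses on something with over 40 N, if the wrist force passes 120 N, or if a joint passes its speed limit or range.

## Working session

There is one attempt and no reset: what is moved stays moved. The work goes in short steps, Python scripts to look and compute and a shell command to move; the robot and the scene stay as the last step left them, time stands still between calls to the robot, and variables do not carry over. Pictures are saved under pics/ and viewed, about 8 in all and at most 12, crops included, and the job is handed in when it is done.

```bash
ls; mkdir -p pics; cat > h.py <<'E'
from bench import *
import numpy as np, cv2
np.set_printoptions(precision=4,suppress=True)
def ray(cam,u,v,c=None):
    c=c or get_calibration(cam); K=np.array(c["K"]); V=np.array(c["view"])
    d=np.linalg.inv(K)@[u,v,1]; d=np.array([d[0],-d[1],-d[2]])
    R=V[:3,:3]; return -R.T@V[:3,3], R.T@d
def onz(cam,u,v,z,c=None):
    o,d=ray(cam,u,v,c); return o+d*(z-o[2])/d[2]
def proj(cam,p,c=None):
    c=c or get_calibration(cam); V=np.array(c["view"]); q=V[:3,:3]@np.array(p)+V[:3,3]
    w=np.array(c["K"])@[q[0],-q[1],-q[2]]; return w[:2]/w[2]
def snap(cam,name):
    im=read_camera(cam); cv2.imwrite(f"pics/{name}.png",cv2.cvtColor(im,cv2.COLOR_RGB2BGR)); return im
E
python3 - <<'E'
from h import *
for c in("top","scene"):
    k=get_calibration(c); print(c,{a:b for a,b in k.items() if a not in("view",)})
    snap(c,c+"1")
    for t in("long_thick_rod_center","clip_seat","clip","jaw"):
        z={"long_thick_rod_center":14,"clip_seat":60}.get(t,0)
        for r in pinpoint(c,t)[:4]:
            p=r["position"];u,v=p[1]*640,p[0]*480
            print(c,t,round(r["score"],2),np.array([u,v]),onz(c,u,v,z))
    for r in boxes_of(c,"long_thick_rod_center")[:4]: print("box",r["score"],np.array(r["bbox"])*[640,480,640,480])
s=read_state();print(s["ee_pos"],s["clock"]);print(np.array(s["tool_rot"]))
E
```

```text
pics
top {'K': array([[498.3476,   0.    , 326.1361],
       [  0.    , 498.3476, 250.0987],
       [  0.    ,   0.    ,   1.    ]])}
top long_thick_rod_center 0.76 [266.88  161.184] [598.2717  38.3182  14.    ]
top long_thick_rod_center 0.66 [399.872 329.376] [ 282.937  -196.7231   14.    ]
top clip_seat 0.83 [483.392 162.816] [ 570.491  -351.4977   60.    ]
top clip 0.6 [473.92  173.712] [ 572.936  -352.1925    0.    ]Traceback (most recent call last):
  File "<stdin>", line 7, in <module>
ValueError: it knows: clip, clip_seat, long_thick_rod_center
```

```bash
python3 - <<'E'
from h import *
snap("scene","scene1")
for t,z in(("long_thick_rod_center",14),("clip_seat",60),("clip",0)):
        for r in pinpoint("scene",t)[:4]:
            p=r["position"];u,v=p[1]*640,p[0]*480
            print(t,round(r["score"],2),np.array([u,v]),onz("scene",u,v,z))
s=read_state();print(s["ee_pos"],s["clock"]);print(np.array(s["tool_rot"]))
E
```

```text
long_thick_rod_center 0.94 [208.128 271.584] [ 289.3012 -195.0053   14.    ]
long_thick_rod_center 0.72 [430.016 292.08 ] [595.4124  36.8225  14.    ]
clip_seat 0.87 [247.68  438.192] [ 572.8244 -348.7634   60.    ]
clip 0.74 [249.024 458.592] [ 573.3662 -353.6651    0.    ]
[155.7248 605.2049 216.3417] 0.4
[[ 0.     -0.9685  0.2492]
 [-0.0003  0.2492  0.9685]
 [-1.     -0.0001 -0.0003]]
```

View pics/top1.png

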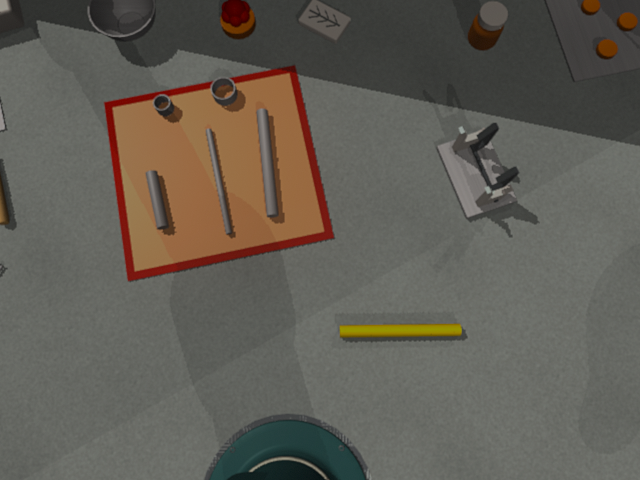

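View pics/scene1.png

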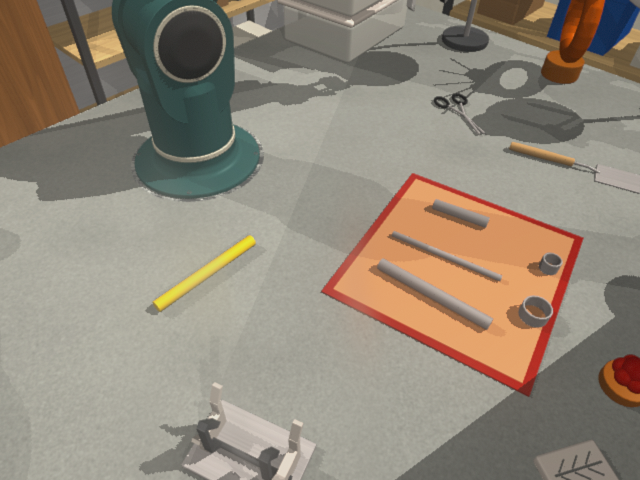

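The top view shows the long thick rod from about (263,110) to (272,215). The thin one is to its left, the short one is further left, and the yellow look-alike is at (400,330). The holder is at about (480,170), with its dark jaw on the right (world -y) side and the cheeks towards +y. In the scene view the target rod runs from (382,266) to (488,324).

```bash
python3 - <<'E'
from h import *
im=cv2.imread("pics/top1.png")
a=onz("top",263,112,16);b=onz("top",272,213,16);print("rod",a,b,(a+b)/2,np.degrees(np.arctan2(*(a-b)[1::-1])),np.linalg.norm(a-b))
a=onz("scene",382,266,14);b=onz("scene",488,324,14);print("rod scene",(a+b)/2,np.degrees(np.arctan2(*(b-a)[1::-1])))
a=onz("top",438,144,12);b=onz("top",469,218,12);print("base",np.degrees(np.arctan2(*(a-b)[1::-1])),np.linalg.norm(a-b))
cv2.imwrite("pics/c.png",cv2.resize(im[110:230,420:540],None,fx=5,fy=5,interpolation=cv2.INTER_CUBIC))
s=read_state();R=np.array(s["tool_rot"]);print(R.T@(np.array([597,38,200])-s["ee_pos"]))
k=get_calibration("wrist");V=np.array(k["view"]);print("wrist cam",-V[:3,:3].T@V[:3,3],-V[2,:3],k["K"])
E
```

```text
rod [697.703   46.5673  16.    ] [496.4999  27.6378  16.    ] [597.1014  37.1026  16.    ] 5.374672024791486 202.0916019527479
rod scene [600.3434  37.0112  14.    ] 6.441083290076941
base 18.11165464773957 153.6603227446665
[  16.5018 -568.6947 -439.3476]
wrist cam [ 91.4508 621.5275 384.7543] [ 0.2237 -0.0574 -0.973 ] [[330.6986   0.     315.9868]
 [  0.     330.6986 237.2194]
 [  0.       0.       1.    ]]
```

View pics/c.png

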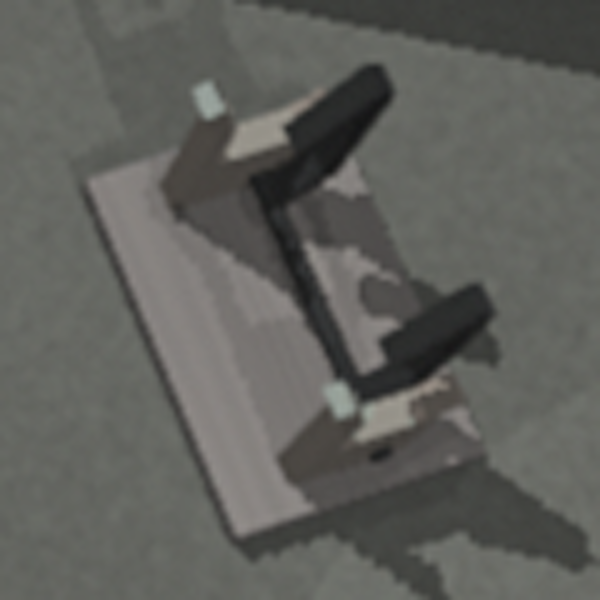

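The crop shows the base-top corners at full-image (437,146), (467,217) and (517,202). The jaw's hooks are on the right and the cheek tips at about (461,130) and (488,190). That puts the holder's axis at about 18° and the rod's at about 6°.

```bash
python3 -m jog '[[0,-0.0316,-0.0244,0,0,0],[0,-0.0316,-0.0244,0,0,0],[0,-0.0316,-0.0244,0,0,0],[0,-0.0316,-0.0244,0,0,0],[0,-0.0316,-0.0244,0,0,0]]' 60 10
python3 -m jog '[[0,-0.0316,-0.0244,0,0,0],[0,-0.0316,-0.0244,0,0,0],[0,-0.0316,-0.0244,0,0,0],[0,-0.0316,-0.0244,0,0,0],[0,-0.0316,-0.0244,0,0,0]]'
python3 -m jog '[[0,-0.0316,-0.0244,0,0,0],[0,-0.0316,-0.0244,0,0,0],[0,-0.0316,-0.0244,0,0,0],[0,-0.0316,-0.0244,0,0,0],[0,-0.0316,-0.0244,0,0,0]]'
python3 -m jog '[[0,-0.0316,-0.0244,0,0,0],[0,-0.0316,-0.0244,0,0,0],[0,-0.0316,-0.0244,0,0,0],[0,0,0,-0.145,0,0],[0,0,0,-0.145,0,0]]'
cat > look.py <<'E'
from h import *
import sys
def look(name,thing,z):
    c=get_calibration("wrist"); snap("wrist",name)
    for r in pinpoint("wrist",thing)[:3]:
        p=r["position"];u,v=p[1]*640,p[0]*480
        print(round(r["score"],2),np.array([u,v]),onz("wrist",u,v,z,c))
    s=read_state();R=np.array(s["tool_rot"]);print(s["clock"],s["ee_pos"],s["contact_force"],s["grip_width"],"\n",R,"tool y deg",np.degrees(np.arctan2(R[1,1],R[0,1])))
look(sys.argv[1],sys.argv[2],float(sys.argv[3]))
E
python3 look.py w1 long_thick_rod_center 14
```

```text
clock: 0.9
ee_pos: [279.1, 446.4, 216.6]
tool_rot: [[0.0, -0.968, 0.249], [0.0, 0.249, 0.968], [-1.0, -0.0, 0.0]]
contact_force: [1.7, 1.0, 0.8]
grip_width: 58.2
clock: 1.4
ee_pos: [401.8, 288.9, 216.7]
tool_rot: [[0.0, -0.969, 0.249], [0.0, 0.249, 0.969], [-1.0, -0.0, 0.0]]
contact_force: [0.7, -0.1, 0.3]
grip_width: 56.4
clock: 1.9
ee_pos: [524.4, 131.3, 216.7]
tool_rot: [[0.0, -0.968, 0.249], [0.0, 0.249, 0.968], [-1.0, -0.0, 0.0]]
contact_force: [0.4, 1.1, 0.2]
grip_width: 56.3
clock: 2.4
ee_pos: [597.5, 37.0, 216.1]
tool_rot: [[-0.0, -0.999, -0.042], [-0.001, -0.042, 0.999], [-1.0, 0.0, -0.001]]
contact_force: [0.5, 1.3, 0.1]
grip_width: 56.4
0.67 [317.376 220.704] [599.6445  38.3064  14.    ]
2.5 [597.1979  37.924  216.414 ] [-0.7016 -0.726   0.349 ] 56.57198539262697 
 [[-0.0001 -0.9992 -0.0406]
 [ 0.0001 -0.0406  0.9992]
 [-1.      0.0001  0.0001]] tool y deg -177.67456781504256
```

View pics/w1.png

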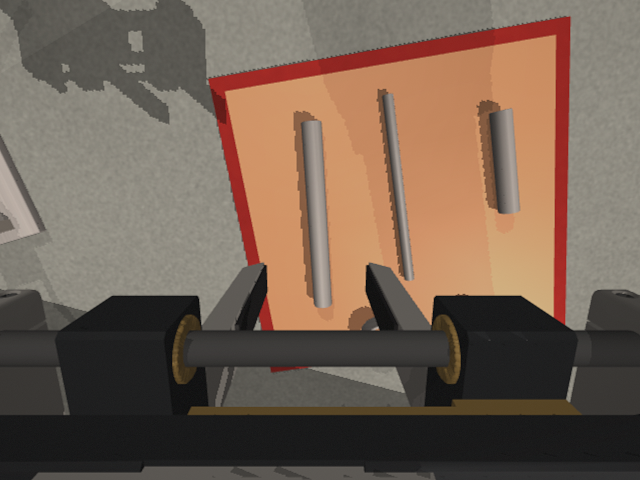

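The wrist view shows the target rod from (311,122) to (322,305), with the fingers below it at (265,265) and (370,265). The thin rod is well clear to the right.

```bash
python3 - <<'E'
from h import *
a=onz("wrist",311.5,122,16);b=onz("wrist",322,305,16)
print(a,b,(a+b)/2,np.linalg.norm(a-b),np.degrees(np.arctan2(*(b-a)[1::-1])))
E
```

```text
[493.2563  28.6345  16.    ] [701.8694  49.3568  16.    ] [597.5629  38.9956  16.    ] 209.6397617455352 5.67277635575548
```

```bash
python3 -m jog '[[0.02,0,0.0005,-0.058,0,0],[0.04,0,0,0,0,0],[0.04,0,0,0,0,0],[0.04,0,0,0,0,0],[0.03,0,0,0,0,0]]'
python3 -m jog '[[0.013,0,0,0,0,0],[0.008,0,0,0,0,0],[0.0065,0,0,0,0,0],[0,0,0,0,0,0],[0,0,0,0,0,0]]'
python3 -m jog '[[0,0,0,0,0,0],[0,0,0,0,0,0],[0,0,0,0,0,0],[0,0,0,0,0,0],[0,0,0,0,0,0]]' 0 50
python3 -m jog '[[0,0,0,0,0,0],[0,0,0,0,0,0],[-0.01,0,0,0,0,0],[-0.02,0,0,0,0,0],[-0.03,0,0,0,0,0]]'
```

```text
clock: 3.0
ee_pos: [596.3, 38.9, 44.3]
tool_rot: [[-0.001, -0.996, -0.091], [-0.0, -0.091, 0.996], [-1.0, 0.001, -0.0]]
contact_force: [0.8, 0.3, 0.4]
grip_width: 56.5
clock: 3.5
ee_pos: [597.7, 38.7, 20.0]
tool_rot: [[0.001, -0.995, -0.096], [0.0, -0.096, 0.995], [-1.0, -0.001, -0.0]]
contact_force: [-0.2, -0.4, -0.1]
grip_width: 56.4
clock: 4.0
ee_pos: [597.2, 38.6, 19.0]
tool_rot: [[0.0, -0.995, -0.096], [-0.0, -0.096, 0.995], [-1.0, -0.0, -0.0]]
contact_force: [0.6, 0.4, 0.3]
grip_width: 21.0
clock: 4.5
ee_pos: [596.1, 38.6, 79.0]
tool_rot: [[-0.003, -0.995, -0.096], [-0.001, -0.096, 0.995], [-1.0, 0.003, -0.0]]
contact_force: [1.1, 0.4, -1.9]
grip_width: 21.0
```

```bash
python3 -m jog '[[-0.03,0,-0.02,0,0,0],[-0.03,0,-0.03,0,0,0],[-0.03,0,-0.035,0,0,0],[-0.03,0,-0.035,0,0,0],[-0.02,0,-0.04,0,0,0]]'
python3 -m jog '[[0,0,-0.04,0,0,0],[0,0,-0.04,0,0,0],[0,0,-0.04,0,0,0],[0,0,-0.04,0,0,0],[0,0,-0.03,0,0,0]]'
python3 -m jog '[[0,0,-0.02,0,0,0],[0,0,0,-0.11,0,0],[0,0,0,-0.108,0,0],[0,0,0,0,0,0],[0,0,0,0,0,0]]'
python3 look.py w2 clip_seat 60
```

```text
clock: 5.0
ee_pos: [612.7, -121.4, 222.0]
tool_rot: [[0.002, -0.995, -0.097], [0.0, -0.097, 0.995], [-1.0, -0.002, -0.0]]
contact_force: [1.1, -1.0, -3.5]
grip_width: 20.7
clock: 5.5
ee_pos: [630.0, -312.3, 219.5]
tool_rot: [[-0.0, -0.996, -0.094], [-0.001, -0.094, 0.996], [-1.0, 0.0, -0.001]]
contact_force: [-0.1, 0.3, -1.9]
grip_width: 21.0
clock: 6.0
ee_pos: [632.5, -329.5, 219.4]
tool_rot: [[0.0, -0.952, -0.306], [0.0, -0.306, 0.952], [-1.0, -0.0, 0.0]]
contact_force: [-0.6, -0.4, -2.5]
grip_width: 20.9
6.1 [ 632.6428 -329.3894  219.2662] [-1.0213 -1.0307 -1.7911] 21.039602998448245 
 [[ 0.0001 -0.9518 -0.3067]
 [-0.0001 -0.3067  0.9518]
 [-1.     -0.0001 -0.0001]] tool y deg -162.1374053176114
```

View pics/w2.png

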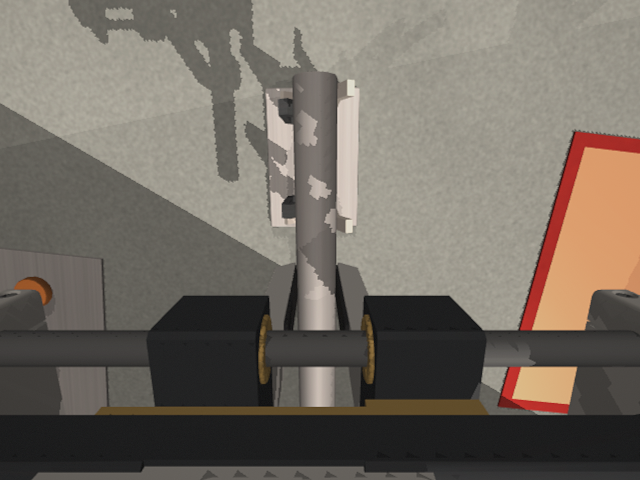

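The wrist view shows the carried rod crossing the picture centre along columns 295-337, with its end at row 73. The holder's base is at columns 267-358 and rows 88-230, with the hooks at the left and the cheek tips at the right. I'll take one enlarged crop to measure it.

```bash
python3 - <<'E'
import cv2
im=cv2.imread("pics/w2.png");cv2.imwrite("pics/c2.png",cv2.resize(im[60:250,230:390],None,fx=3.15,fy=3.15,interpolation=cv2.INTER_CUBIC))
E
```

```text
(no output)
```

View pics/c2.png

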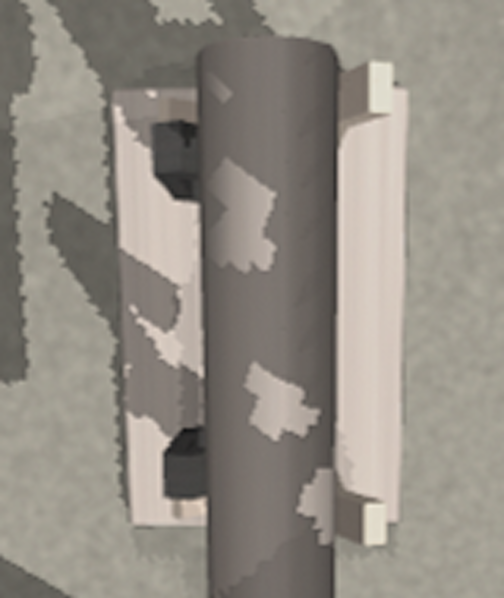

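```bash
python3 - <<'E'
from h import *
c=get_calibration("wrist")
P=lambda x,y,z:onz("wrist",230+x/3.15,60+y/3.15,z,c)
ang=lambda d:np.degrees(np.arctan2(d[1],d[0]))
TL,TR,BR,BL=[P(*q,12) for q in((112,88),(408,88),(398,522),(133,525))]
print("sizes",*[np.linalg.norm(q) for q in(TL-BL,TR-BR,TL-TR,BL-BR)],"ang",ang(BL-TL),ang(BR-TR),"ctr",(TL+TR+BL+BR)/4)
a,b=P(380,89,100),P(375,523,100);print("cheek",np.linalg.norm(b-a),ang(b-a),(a+b)/2)
th=np.radians(18.0);u=np.array([np.cos(th),np.sin(th)]);n=np.array([-u[1],u[0]])
print("cheek mid minus base ctr in clip axes",((a+b)/2-(TL+TR+BL+BR)/4)[:2]@np.c_[u,n])
e1=onz("wrist",316,72.5,214,c);s=read_state();R=np.array(s["tool_rot"])
print("rod end rel tcp in tool",R.T@(e1-np.array(s["ee_pos"])))
l,r=onz("wrist",315,90,214,c),onz("wrist",316,260,214,c);print("rod ang",ang(r-l))
print("pinned TCP ctr px",proj("wrist",np.array(s["ee_pos"])-[0,0,5],c))
E
```

```text
sizes 149.25263249264776 148.1043246252339 99.0937712826061 97.45546824270215 ang 18.87687875999381 18.2478716015045 ctr [ 571.9718 -352.2647   12.    ]
cheek 113.46572156517635 18.60346190362585 [ 561.953  -322.4234  100.    ]
cheek mid minus base ctr in clip axes [-0.307  31.4768]
rod end rel tcp in tool [  5.2607 106.9493  -0.365 ]
rod ang 18.251491709357396
pinned TCP ctr px [316.4344 281.4504]
```

```bash
python3 -m jog '[[0,0.0125,-0.0005,-0.007,0,0],[0,0.0125,-0.0005,0,0,0],[0,0.0125,-0.0005,0,0,0],[0,0.0125,-0.0005,0,0,0],[0,0.0125,-0.0005,0,0,0]]' 0 60
python3 -m jog '[[0.01,0,0,0,0,0],[0.02,0,0,0,0,0],[0.02,0,0,0,0,0],[0.02,0,0,0,0,0],[0.01,0,0,0,0,0]]'
python3 look.py w3 clip_seat 60
```

```text
clock: 6.6
ee_pos: [572.8, -352.2, 219.2]
tool_rot: [[0.0, -0.949, -0.315], [-0.0, -0.315, 0.949], [-1.0, -0.0, -0.0]]
contact_force: [-0.0, 0.1, -2.1]
grip_width: 20.8
clock: 7.1
ee_pos: [573.6, -350.8, 136.6]
tool_rot: [[-0.002, -0.949, -0.316], [0.001, -0.316, 0.949], [-1.0, 0.002, 0.002]]
contact_force: [-0.3, 0.5, -2.4]
grip_width: 20.7
7.2 [ 573.6405 -351.0252  137.3085] [ 0.5351 -0.6184 -2.0089] 20.482114313698794 
 [[-0.0021 -0.9488 -0.3159]
 [ 0.0011 -0.3159  0.9488]
 [-1.      0.0017  0.0017]] tool y deg -161.58580316654187
```

View pics/w3.png

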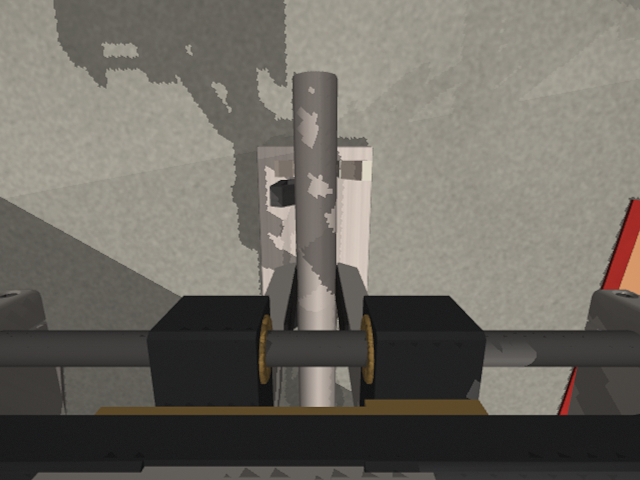

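The rod is centred over the holder: the base spans columns 259-371 with its middle at 315, and the rod is at 315. Now I'll press it down.

```bash
python3 -m jog '[[0.005,0,0,0,0,0],[0.005,0,0,0,0,0],[0.005,0,0,0,0,0],[0.005,0,0,0,0,0],[0.005,0,0,0,0,0]]'
python3 -m jog '[[0.004,0,0,0,0,0],[0.004,0,0,0,0,0],[0.004,0,0,0,0,0],[0.004,0,0,0,0,0],[0.004,0,0,0,0,0]]'
```

```text
clock: 7.7
ee_pos: [574.2, -351.6, 113.7]
tool_rot: [[0.0, -0.949, -0.316], [-0.0, -0.316, 0.949], [-1.0, -0.0, -0.0]]
contact_force: [0.2, -0.3, -1.4]
grip_width: 20.9
clock: 8.2
ee_pos: [574.4, -351.4, 94.0]
tool_rot: [[0.0, -0.949, -0.316], [0.0, -0.316, 0.949], [-1.0, -0.0, -0.0]]
contact_force: [-0.7, 2.2, 4.6]
grip_width: 21.0
```

Contact with the jaw is showing, with the force swinging from -2 to +4.6 N.

```bash
python3 -m jog '[[0.003,0,0,0,0,0],[0.003,0,0,0,0,0],[0.003,0,0,0,0,0],[0.003,0,0,0,0,0],[0.003,0,0,0,0,0]]'
python3 -m jog '[[0.003,0,0,0,0,0],[0.003,0,0,0,0,0],[0.003,0,0,0,0,0],[0.002,0,0,0,0,0],[0,0,0,0,0,0]]'
```

```text
clock: 8.7
ee_pos: [573.9, -351.3, 78.4]
tool_rot: [[-0.001, -0.949, -0.316], [0.0, -0.316, 0.949], [-1.0, 0.0, 0.001]]
contact_force: [-1.6, 3.7, -2.0]
grip_width: 20.7
clock: 9.2
ee_pos: [574.1, -352.1, 67.8]
tool_rot: [[0.0, -0.949, -0.315], [-0.001, -0.315, 0.949], [-1.0, 0.0, -0.001]]
contact_force: [0.1, 1.6, -7.3]
grip_width: 20.8
```

```bash
python3 -m jog '[[0.001,0,0,0,0,0],[0.001,0,0,0,0,0],[0.001,0,0,0,0,0],[0,0,0,0,0,0],[0,0,0,0,0,0]]'
python3 - <<'E'
from h import *
im=snap("scene","s2");b=cv2.cvtColor(im,cv2.COLOR_RGB2BGR)
cv2.imwrite("pics/s2c.png",cv2.resize(b[330:480,150:350],None,fx=4,fy=4,interpolation=cv2.INTER_CUBIC))
E
```

```text
clock: 9.7
ee_pos: [574.2, -351.6, 65.1]
tool_rot: [[0.0, -0.949, -0.316], [-0.0, -0.316, 0.949], [-1.0, -0.0, -0.0]]
contact_force: [-0.2, -0.2, -2.4]
grip_width: 20.8
```

View pics/s2c.png

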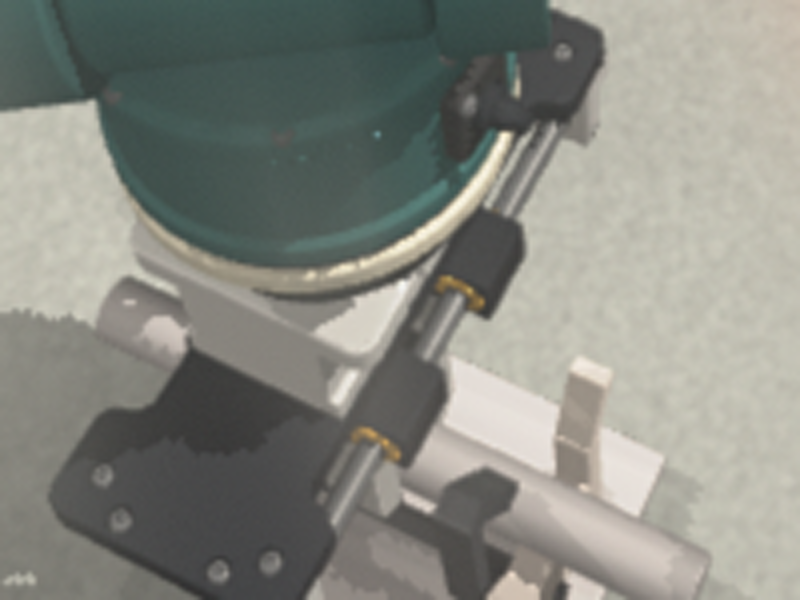

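The scene crop shows the dark hook (480,490) closed over the rod, which lies against the cheek side inside the fork. The force is still about the rod's weight, so I'll press a little further until the floor is felt.

```bash
python3 -m jog '[[0.001,0,0,0,0,0],[0.001,0,0,0,0,0],[0,0,0,0,0,0],[0,0,0,0,0,0],[0,0,0,0,0,0]]'
```

```text
clock: 10.25
ee_pos: [574.3, -351.7, 64.7]
tool_rot: [[0.001, -0.949, -0.316], [0.0, -0.316, 0.949], [-1.0, -0.001, -0.0]]
contact_force: [-8.6, 5.4, 22.0]
grip_width: 20.6
```

Floor reached at 22 N. I'll let go and back off straight up.

```bash
python3 -m jog '[[0,0,0,0,0,0],[0,0,0,0,0,0],[0,0,0,0,0,0],[0,0,0,0,0,0],[0,0,0,0,0,0]]' 50
python3 -m jog '[[-0.01,0,0,0,0,0],[-0.02,0,0,0,0,0],[-0.03,0,0,0,0,0],[-0.04,0,0,0,0,0],[-0.04,0,0,0,0,0]]'
python3 -m jog '[[0,-0.03,0.03,0,0,0],[0,-0.03,0.03,0,0,0],[0,-0.03,0.03,0,0,0],[0,-0.03,0.03,0,0,0],[0,0,0,0,0,0]]'
python3 -m jog '[[0,0,0.04,0,0,0],[0,0,0.04,0,0,0],[0,0,0.04,0,0,0],[0,0,0,0,0,0],[0,0,0,0,0,0]]'
python3 - <<'E'
from h import *
a=snap("scene","s3")[330:480,150:350];b=snap("top","t3")[100:250,400:600]
cv2.imwrite("pics/f.png",cv2.cvtColor(cv2.resize(np.vstack([a,b]),None,fx=2,fy=2,interpolation=cv2.INTER_CUBIC)[:,:],cv2.COLOR_RGB2BGR))
for c in("top","scene"):
    for r in pinpoint(c,"long_thick_rod_center")[:3]:
        p=r["position"];u,v=p[1]*640,p[0]*480;print(c,round(r["score"],2),np.array([u,v]),onz(c,u,v,60))
print(read_state()["contact_force"])
E
```

```text
clock: 10.75
ee_pos: [574.1, -351.6, 62.9]
tool_rot: [[-0.0, -0.949, -0.316], [-0.0, -0.316, 0.949], [-1.0, 0.0, 0.0]]
contact_force: [-0.9, 0.0, 0.0]
grip_width: 46.8
clock: 11.25
ee_pos: [573.8, -351.6, 205.1]
tool_rot: [[-0.0, -0.949, -0.316], [-0.0, -0.316, 0.949], [-1.0, 0.0, -0.0]]
contact_force: [0.4, 0.3, 1.2]
grip_width: 47.0
clock: 11.75
ee_pos: [652.8, -192.8, 203.4]
tool_rot: [[0.001, -0.946, -0.323], [0.003, -0.323, 0.946], [-1.0, -0.002, 0.002]]
contact_force: [0.4, 0.7, -0.2]
grip_width: 47.4
clock: 12.25
ee_pos: [612.3, -85.7, 203.9]
tool_rot: [[0.001, -0.949, -0.317], [-0.0, -0.317, 0.949], [-1.0, -0.001, -0.0]]
contact_force: [-0.2, -0.0, 0.2]
grip_width: 46.9
top 0.79 [398.912 333.12 ] [ 274.4287 -188.1578   60.    ]
top 0.55 [480.768 160.32 ] [ 575.2695 -347.221    60.    ]
scene 0.86 [246.976 439.296] [ 573.2206 -350.2836   60.    ]
scene 0.61 [211.2   270.912] [ 326.2465 -209.6738   60.    ]
[-0.4107  0.371   0.1971]
```

View pics/f.png

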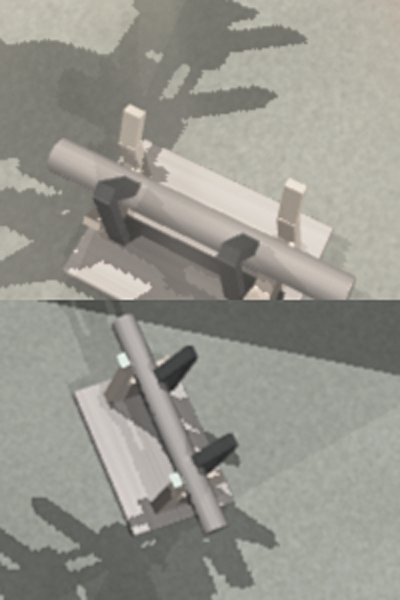

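Both views show the rod lying in the two forks, centred, with both hooks over it and the gripper clear.

```bash
python3 -c "
from bench import *
print(job_done())"
```

```text
the job is handed in; nothing more can be done
None
```

I put the long thick rod away in the spring-clip holder and handed the job in at about 12.5 s of the 42 s allowed. No verdict was reported.

- **Grasp:** I gripped the rod across its middle, about 2 mm off centre. The wrist camera measured it at 210 mm long, and the fingers closed to 21 mm.
- **Pressing in:** I lined it up with the holder, within about 1° and 1–2 mm in the wrist view, and pressed it straight down. The force rose as the rod met the jaw and reversed as the jaw swung back over it. Pressing on met the forks' floor at about 22 N. I then opened the fingers and backed straight up.
- **Last checks:** The scene and top pictures show the rod in both forks with both hooks over it. The arm was clear, with no contact force. The networks put the rod's centre at about (573, -350) mm in the scene view and (575, -347) mm in the top view, against my seat estimate of (572, -351.5) mm.
- **Not measured or uncertain:** I had no direct reading of the jaw angle, so "closed" rests on the pictures and the forces. The top-view position had a low score (0.55) and is about 5 mm off my estimate. The networks also kept reporting the yellow look-alike, which I ignored.

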